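Find the hidden catch on the solar battery case

ROBOT

A 7-joint arm with a two-finger parallel gripper is mounted at the origin on the work surface. World frame = base frame: x ahead of the robot, y to its left, z up, the work surface at z = 0. Lengths are in m, angles in rad, forces in N, time in s.
With the tool pointing down it reaches from about 0.4 to 0.875 m from the base axis. Payload 19.3 kg.
Tool frame: the origin (TCP) lies midway between the tips of the shut fingers; the grasp point (between the pads) lies bot.grip_point_offset behind it (bot.grip_point_offset is the distance from the TCP to the grasp point, in m); z points along the fingers, y is the direction in which the jaws open and shut (so a half turn about z gives the same grasp; the last joint's range is limited). The gripper opens to 85 mm and grips with 20 to 120 N. Pads are 22 mm wide; open, the fingers measure 114 mm over their backs; the gripper's body (76 mm by 85 mm) begins 54 mm behind the grasp point. The pads swing forward as they close: fully open they stand 13 mm farther back than shut.
Start: joints at [-1.321, 0.521, -0.036, 1.599, 0.021, 1.021, -0.113], TCP at [0.197, 0.593, 0.231] pointing down, gripper open.
Joint ranges: [-2.91, 2.91], [-0.3, 2.13], [-1.5, 1.42], [0.17, 2.43], [-1.26, 4.41], [0.16, 1.93], [-2.52, 2.52]. Speed limits (rad/s): [1.89, 1.89, 2.39, 2.39, 3.01, 3.01, 3.01].

INTERFACE

Orientations are given as [roll, pitch, yaw] about the fixed x, y, z axes, in that order (R = Rz(yaw) Ry(pitch) Rx(roll)).
In Python, from workcell import bot gives the robot as it stands.
- The arm moves only by the tool servo_tool, never from a script. Its argument "rows" is a list that holds one entry, the list of rows, each a list of 6 numbers: the shift along the tool's x, y, z in cm, then the turn, a rotation vector about the tool's x, y, z in degrees. A call has 1 to 5 rows; each row shifts and turns the commanded pose from where the row before left it, along the tool's axes as they then stand; what a row does not reach is not made up. A row lasts 1/8 s, in which the tool goes at most 62.5 mm and 10.7 degrees, less where a joint would pass 70% of its speed; a pose out of reach is approached as far as the arm can. A call is refused whole if a number of a shift passes 6.25 or a number of a turn 10.7, either way. A call with a gripper value outside its range is refused whole. "grip" is the opening, from -1 (shut) to 1 (fully open), so that 0 is half open, set as the call begins (left out, the last holds). The fingers move at their own pace and stop on an object; "squeeze" is the grip in N (left out, the last holds). Time passes only in rows, so rows that do not move let the fingers close. It gives the time, the measured TCP pose, the force and the opening at its end, in the units of the state.
- bot.observe(): the state, without advancing time (a new reading comes with each control period).
- bot.grab_frame(name): name is "scene" or "side" or "wrist"; returns a dict with "image" (400x640x3 uint8, red, green, blue), "K" (3x3 intrinsics, pixels), "R" (3x3) and "t" (3): a world point X has camera coordinates R X + t; the wrist camera has in their place "mount" (4x4, takes a point from camera to tool coordinates, whose origin is the TCP and whose axes are the flange's). Camera axes: x right, y down, z forward; pixel columns grow to the right and rows downward; lengths in m; the calibration is good to about 2 mm. A picture is of the moment at which its call begins: read the wrist's pose just before it. There is no depth.
- bot.job_done(): hands the job in, once; it reports no verdict.
The state is a dict: "clock": time; "qpos": joint angles; "qd": joint speeds; "joint_efforts": joint torques, N m; "position": TCP position; "tool_rot": TCP orientation; "force": force on the tool from outside, world axes, zero at the start; "moment": the same for the moment, N m; "grip_width": finger opening in m.
Only numpy, scipy, OpenCV 4.12 (cv2) and the standard library are available. Lean on these libraries where they do the work, as an engineer would, in place of code of your own. Each camera call takes 0.05 s, during which the arm holds its last target.

TASK

The battery case of the solar panel has five identical black pads sunk in its flat top; four are solid and one, you cannot see which, is the catch. Feel from pad to pad with a fingertip until one gives, press that one right in so that the battery tray springs out at the front, then let it come back up and move clear. Grasp nothing, and leave the lantern, cup, funnel, jar and screwdriver where they are.

Things in the scene. Friction and masses are not known exactly. Their poses are not given: they have to be found in the camera images.
- case: Weatherproof battery case screwed to the board: 160 mm (its x) by 320 mm (its y) by 90 mm tall, grey sides, flat level aluminium top. Origin: centre of its underside, on the board; z up; its front, where the battery tray comes out, faces its -x.
- pad_row (a point): Centre of the row of five identical black pads, at pad-face level, 88 mm above the board (2 mm below the case top); axes as the case's. Each pad is 42 mm square in a 45 mm square opening; their centres lie at -108, -54, 0, +54 and +108 mm along y. Four are solid plugs that do not give; one, which varies and looks like the rest, is the catch.
- catch (a joint): How far the hidden catch pad is pressed straight down: 0 at rest (its face level with the other pads), 0.006 m fully in. A spring pushes back with 2 N at first and 5 N fully in, and returns it when let go. About 4 mm in it frees the tray.
- tray (a joint): How far the battery tray stands out of the case's front (towards the case's -x): 0 latched shut, 0.045 m fully out. Its own spring drives it out within about a second of being freed; its front is 246 mm wide and 56 mm tall, and stays below the case's top.
- lantern: Upright orange camping lantern, 100 mm across, 188 mm tall; a bystander. Origin: centre of its underside.
- cup: White ceramic cup, 80 mm across, 85 mm tall; a bystander. Origin: centre of its underside.
- funnel: Green plastic funnel standing mouth down, 104 mm across, 115 mm tall; a bystander. Origin: centre of its underside.
- jar: Amber jar with a lid, 66 mm across, 80 mm tall; a bystander. Origin: centre of its underside.
- screwdriver: Red-handled screwdriver lying on the board, 200 mm long, its handle 26 mm thick; a bystander. Origin: half-way along it, on the board; the blade points along x.

How it is judged:
By the outcome, as a careful person would: the job done as asked, in the order asked, and still so for the second after the job is handed in, with the robot touching nothing.
It also fails if it takes over 48 s, if anything falls off the work surface, if the arm or the gripper's body presses on something with over 40 N, if the wrist force passes 120 N, or if a joint passes its speed limit or range.

## Working session

There is one attempt and no reset: what is moved stays moved. The work goes in short steps, Python scripts to look and compute and a tool call to move; the robot and the scene stay as the last step left them, time stands still between calls to the robot, and variables do not carry over. Pictures are saved under pics/ and viewed, and the job is handed in when it is done.

Besides the shell and the picture viewer there is one more tool, called after "Call:" as name(argument=value, ...) on one line, values as JSON. servo_tool: Moves the arm, as the interface text tells. Its arguments: {"type":"object","properties":{"rows":{"type":"array"},"grip":{"type":"number"},"squeeze":{"type":"number"}},"required":["rows"]}

```bash
mkdir -p pics; python3 - <<'E'
from workcell import bot
import cv2
s=bot.observe();print(s, bot.grip_point_offset)
for n in("scene","side"):
    f=bot.grab_frame(n);cv2.imwrite(f"pics/{n}0.png",f["image"][:,:,::-1]);print(n,f["K"],f["R"],f["t"])
E
```

```text
{'clock': 0.0, 'qpos': array([-1.32117956,  0.52197999, -0.03628513,  1.60001307,  0.02119472,
        1.02108139, -0.11281836]), 'qd': array([-0.00086222, -0.00159107,  0.0007597 , -0.00069963, -0.00114483,
       -0.00112752,  0.00030011]), 'joint_efforts': array([ 5.74578426e-04, -9.27108836e+01,  1.97993517e+00, -3.69928551e+01,
        1.77953881e-02,  8.22471105e-03,  2.51480671e-06]), 'position': array([0.1964474 , 0.59297252, 0.23074559]), 'tool_rot': array([-3.14049960e+00,  9.46104733e-05,  2.82170828e+00]), 'force': array([-0.27997121,  0.55535932,  0.36202329]), 'moment': array([ 0.03701896, -0.00069856, -0.00278769]), 'grip_width': 0.08561330402490523} 0.0187
scene [[380.57850805   0.         313.29955916]
 [  0.         380.57850805 196.31951416]
 [  0.           0.           1.        ]] [[-0.23109054  0.97291909 -0.00505979]
 [ 0.70611235  0.16413556 -0.6888141 ]
 [-0.6693299  -0.1627512  -0.72492036]] [ 0.26413221 -0.36539101  1.54541584]
side [[385.74934473   0.         328.66864616]
 [  0.         385.74934473 197.60500218]
 [  0.           0.           1.        ]] [[ 0.80312234 -0.59563369  0.01466378]
 [-0.3655393  -0.51201137 -0.77731935]
 [ 0.47050561  0.61892234 -0.62893529]] [-0.5660001   0.20935438  0.91438122]
```

View pics/scene0.png

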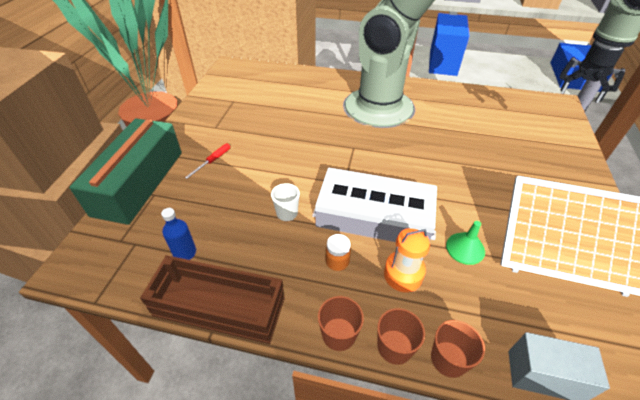

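View pics/side0.png

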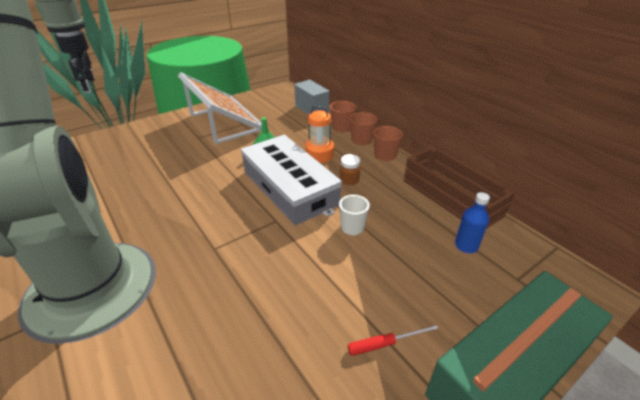

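Scene: the five pads lie around (340,190) to (416,203). Side: they lie around (271,149) to (308,182). Next I measure the pad centres.

```bash
cat > h.py <<'E'
import numpy as np,cv2
from workcell import bot
def ray(f,p,z):
    d=f["R"].T@np.linalg.inv(f["K"])@np.array([p[0],p[1],1.]);c=-f["R"].T@f["t"]
    return c+d*(z-c[2])/d[2]
def blobs(f,box,thr=70,amin=30,amax=400):
    x0,y0,x1,y1=box;m=(f["image"].max(2)<thr).astype(np.uint8);k=np.zeros_like(m);k[y0:y1,x0:x1]=m[y0:y1,x0:x1]
    n,l,s,c=cv2.connectedComponentsWithStats(k)
    return [(c[i],s[i,4]) for i in range(1,n) if amin<s[i,4]<amax]
E
python3 - <<'E'
from h import *
for n,b in(("scene",(325,178,432,213)),("side",(258,138,322,192))):
    f=bot.grab_frame(n)
    P=[]
    for c,a in blobs(f,b):
        X=ray(f,c,.088);P.append(X);print(n,c.round(1),a,X.round(4))
    P=np.array(P);print(np.linalg.norm(np.diff(P,axis=0),axis=1).round(4),P.mean(0))
    d=P[-1]-P[0];print(np.degrees(np.arctan2(d[1],d[0])))
    im=f["image"][b[1]-20:b[3]+40,b[0]-30:b[2]+30,::-1];cv2.imwrite(f"pics/{n}z.png",cv2.resize(im,None,fx=4,fy=4))
E
```

```text
scene [339.7 189.4] 104 [ 0.5874 -0.0532  0.088 ]
scene [358.3 192.6] 105 [0.5881 0.0008 0.088 ]
scene [377.2 196. ] 110 [0.5891 0.055  0.088 ]
scene [396.5 199.3] 112 [0.5898 0.1094 0.088 ]
scene [415.7 202.8] 116 [0.5912 0.1624 0.088 ]
[0.054  0.0542 0.0544 0.053 ] [0.5891209  0.05487008 0.088     ]
88.99118255007619
side [270.8 148.7] 41 [0.5909 0.1597 0.088 ]
side [279.2 156.2] 50 [0.5901 0.1062 0.088 ]
side [287.9 164.1] 55 [0.5889 0.0531 0.088 ]
side [297.5 172.6] 63 [ 0.5883 -0.0007  0.088 ]
side [307.6 181.5] 69 [ 0.5877 -0.0546  0.088 ]
side [265.7 187.1] 35 [ 0.4777 -0.0083  0.088 ]
[0.0535 0.0531 0.0539 0.0538 0.1193] [0.57058819 0.04257659 0.088     ]
-123.96066999502574
```

```bash
python3 - <<'E'
import workcell,os
print([n for n in dir(workcell.bot) if n[0]!='_'])
E
ls
```

```text
['IKError', 'grab_frame', 'grip_point_offset', 'job_done', 'observe']
h.py
pics
```

```bash
python3 - <<'E'
from h import *
f=bot.grab_frame("scene");g=bot.grab_frame("side")
def tri(p,q):
    A=[];b=[]
    for F,u in((f,p),(g,q)):
        P=F["K"]@np.c_[F["R"],F["t"]]
        for i in(0,1): r=u[i]*P[2]-P[i];A.append(r[:3]);b.append(-r[3])
    return np.linalg.lstsq(np.array(A),np.array(b),rcond=None)[0].round(3)
print("lantern top",ray(f,(414,238),.18),ray(g,(319,116),.18),tri((414,240),(319,118)))
print("funnel top",tri((477,222),(264,121)))
print("panel top near", ray(f,(515,180),0.1),ray(f,(515,180),0.2),ray(f,(505,260),0),ray(g,(213,138),0),ray(g,(182,75),.1),ray(g,(182,75),.2),ray(g,(262,125),0))
print("cup",ray(f,(286,190),.085),"jar",ray(f,(339,243),.08))
im=g["image"][40:240,150:390,::-1];cv2.imwrite("pics/sidezz.png",cv2.resize(im,None,fx=3,fy=3))
E
```

```text
lantern top [0.79133289 0.15146751 0.18      ] [0.74352758 0.10796459 0.18      ] [0.773 0.154 0.147]
funnel top [0.649 0.313 0.107]
panel top near [0.44669583 0.43597014 0.1       ] [0.56446175 0.38642721 0.2       ] [6.64287762e-01 4.20755514e-01 1.11022302e-16] [0.51690309 0.47858872 0.        ] [0.57001864 0.88530965 0.1       ] [0.49740915 0.6251144  0.2       ] [7.16797966e-01 4.62474846e-01 1.11022302e-16]
cup [ 0.62202617 -0.20445191  0.085     ] jar [ 0.76974006 -0.02052461  0.08      ]
```

View pics/sidezz.png

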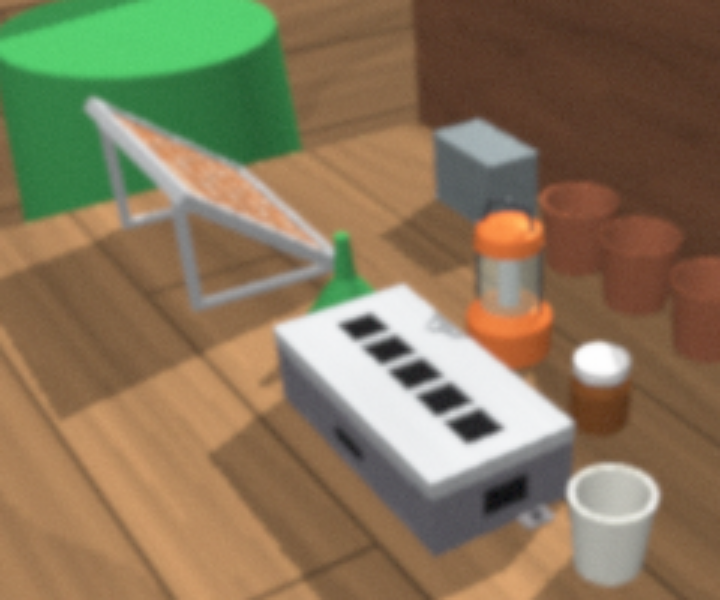

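View pics/scenez.png

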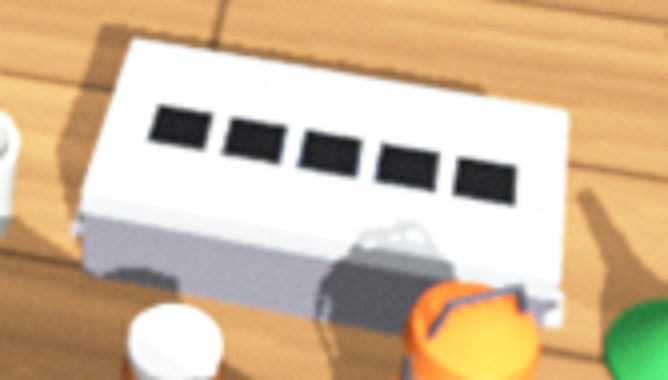

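The zoomed side view shows the pull on the case's robot-facing side, near (350,440). So the tray comes out towards the robot, and nothing is in its way there. I'll shut the fingers and travel with the tool aligned to the row, staying clear of the solar panel.

Call:
servo_tool(rows=[[[-2,-1.7,0,0,0,0],[-3.8,-3.3,0,0,0,-8.6],[-3.2,-3.8,0,0,0,-8.7],[-2.6,-4.3,0,0,0,0],[-2.6,-4.3,0,0,0,0]]], grip=-1)

```text
clock: 0.92
position: [0.3122, 0.3963, 0.2314]
tool_rot: [3.141, 0.0, 3.124]
force: [0.4, 0.2, -0.8]
grip_width: 0.0
```

Call:
servo_tool(rows=[[[-4.0,-4.8,0,0,0,0],[-4.5,-5,0,0,0,0],[-5,-4.2,0,0,0,0],[-5,-4.0,1,0,0,0],[-5,-3,2,0,0,0]]])

```text
clock: 1.55
position: [0.5375, 0.1889, 0.2022]
tool_rot: [3.141, 0.002, 3.123]
force: [0.5, 1.9, 0.6]
grip_width: 0.0001
```

Call:
servo_tool(rows=[[[-3,-1.5,2,0,0,0],[-2,-1.0,2,0,0,0],[-0.4,-0.2,2,0,0,0],[0,0,1.5,0,0,0],[0,0,0,0,0,0]]])

```text
clock: 2.17
position: [0.5879, 0.1632, 0.1258]
tool_rot: [-3.141, -0.002, 3.125]
force: [0.3, -0.4, 0.2]
grip_width: 0.0001
```

```bash
python3 - <<'E'
from h import *
s=bot.observe();print(s["position"],s["force"],s["tool_rot"])
w=bot.grab_frame("wrist");print(w["mount"],w["K"]);cv2.imwrite("pics/w1.png",w["image"][:,:,::-1])
f=bot.grab_frame("scene");cv2.imwrite("pics/s1.png",cv2.resize(f["image"][140:260,280:480,::-1],None,fx=4,fy=4))
E
```

```text
[0.58791979 0.16324127 0.12577583] [ 0.26036276 -0.35503444  0.15397699] [-3.14123809e+00 -1.85817710e-03  3.12484695e+00]
[[-9.36089362e-04 -9.59642584e-01 -2.81220970e-01  7.03973495e-02]
 [ 9.99999262e-01 -6.80698723e-04 -1.00583249e-03 -4.61346734e-04]
 [ 7.73812938e-04 -2.81221704e-01  9.59642514e-01 -1.42024216e-01]
 [ 0.00000000e+00  0.00000000e+00  0.00000000e+00  1.00000000e+00]] [[301.75201265   0.         318.59861112]
 [  0.         301.75201265 197.74561488]
 [  0.           0.           1.        ]]
```

View pics/w1.png

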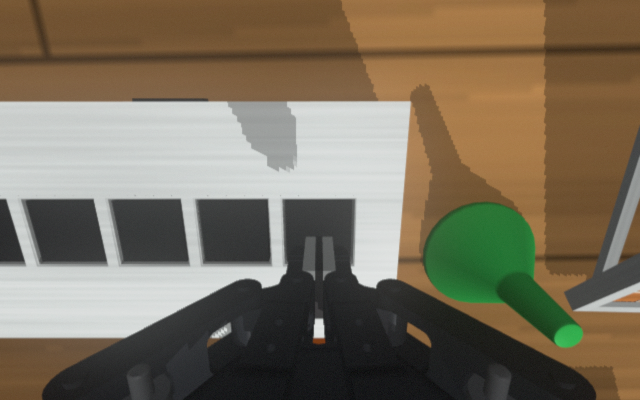

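View pics/s1.png

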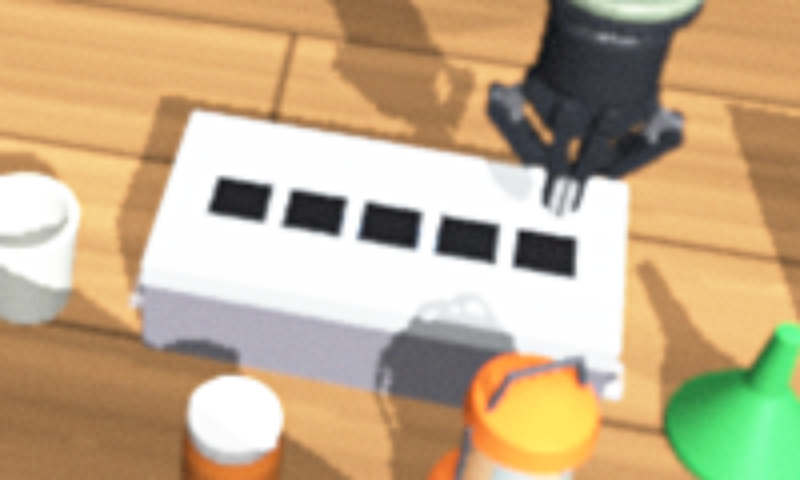

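The wrist view shows four full pads, with the end pad at u 283–355, v 200–265 and the closed fingertips over it. I'll check the pad centres from this view.

```bash
cat >> h.py <<'E'
from scipy.spatial.transform import Rotation as Ro
def wray(w,s,p,z):
    M=np.eye(4);M[:3,:3]=Ro.from_euler("xyz",s["tool_rot"]).as_matrix();M[:3,3]=s["position"];M=M@w["mount"]
    d=M[:3,:3]@np.linalg.inv(w["K"])@np.array([p[0],p[1],1.]);c=M[:3,3]
    return c+d*(z-c[2])/d[2]
E
python3 - <<'E'
from h import *
s=bot.observe();w=bot.grab_frame("wrist")
# the pad outlines, bright top plate vs dark opening at top-plane edges
for u0,u1 in((283,355),(197,272),(110,187),(24,101)):
    a=wray(w,s,(u0,198),.09);b=wray(w,s,(u1,265),.09);print(a.round(4),b.round(4),((a+b)/2).round(4))
E
```

```text
[0.5708 0.1409 0.09  ] [0.6179 0.1862 0.09  ] [0.5943 0.1636 0.09  ]
[0.5698 0.0876 0.09  ] [0.6169 0.1312 0.09  ] [0.5934 0.1094 0.09  ]
[0.5689 0.0338 0.09  ] [0.6159 0.0749 0.09  ] [0.5924 0.0543 0.09  ]
[ 0.5679 -0.0195  0.09  ] [0.6149 0.018  0.09  ] [ 0.5914 -0.0008  0.09  ]
```

Wrist and fixed cameras agree to about 3 mm, against a 45 mm opening. I'll go to (0.592, 0.162) and descend gently.

Call:
servo_tool(rows=[[[-0.4,-0.1,1,0,0,0],[0,0,1,0,0,0],[0,0,0.8,0,0,0],[0,0,0.2,0,0,0],[0,0,0,0,0,0]]])

```text
clock: 2.95
position: [0.5931, 0.1615, 0.0965]
tool_rot: [-3.141, -0.0, 3.124]
force: [0.6, -0.9, 0.9]
grip_width: -0.0001
```

Call:
servo_tool(rows=[[[0,0,0.2,0,0,0],[0,0,0.2,0,0,0],[0,0,0.1,0,0,0],[0,0,0.1,0,0,0],[0,0,0,0,0,0]]])

```text
clock: 3.58
position: [0.5931, 0.1615, 0.0906]
tool_rot: [-3.142, -0.0, 3.124]
force: [-0.3, -0.0, 0.0]
grip_width: 0.0003
```

Call:
servo_tool(rows=[[[0,0,0.1,0,0,0],[0,0,0.1,0,0,0],[0,0,0,0,0,0]]])

```text
clock: 3.95
position: [0.5931, 0.1615, 0.0886]
tool_rot: [-3.142, -0.0, 3.124]
force: [-0.2, 0.0, -0.6]
grip_width: 0.0001
```

Call:
servo_tool(rows=[[[0,0,0.1,0,0,0],[0,0,0,0,0,0]]])

```text
clock: 4.2
position: [0.5932, 0.1615, 0.0881]
tool_rot: [3.142, 0.0, 3.124]
force: [-3.2, -0.4, 8.6]
grip_width: 0.0
```

Solid: 8.6 N with no give. Next pad.

Call:
servo_tool(rows=[[[0,0,-1.0,0,0,0],[0,-2.7,0,0,0,0],[0,-2.7,0,0,0,0],[0,0,0.6,0,0,0],[0,0,0.2,0,0,0]]])

```text
clock: 4.82
position: [0.5921, 0.1082, 0.0896]
tool_rot: [3.141, -0.0, 3.124]
force: [0.2, 0.6, -0.2]
grip_width: 0.0003
```

Call:
servo_tool(rows=[[[0,0,0.1,0,0,0],[0,0,0,0,0,0],[0,0,0,0,0,0]]])

```text
clock: 5.2
position: [0.5922, 0.1078, 0.0887]
tool_rot: [3.142, 0.0, 3.124]
force: [0.2, -0.3, 0.3]
grip_width: 0.0002
```

Call:
servo_tool(rows=[[[0,0,0.1,0,0,0],[0,0,0,0,0,0],[0,0,0,0,0,0]]])

```text
clock: 5.58
position: [0.5923, 0.1077, 0.0881]
tool_rot: [3.141, 0.0, 3.124]
force: [-2.8, 0.6, 8.3]
grip_width: -0.0001
```

Solid as well (8.3 N). Third pad.

Call:
servo_tool(rows=[[[0,0,-1.0,0,0,0],[0,-2.7,0,0,0,0],[0,-2.7,0,0,0,0],[0,0,0.6,0,0,0],[0,0,0.3,0,0,0]]])

```text
clock: 6.2
position: [0.5912, 0.0542, 0.0886]
tool_rot: [3.141, -0.0, 3.124]
force: [-0.2, 0.6, 0.3]
grip_width: -0.0002
```

Call:
servo_tool(rows=[[[0,0,0.1,0,0,0],[0,0,0,0,0,0],[0,0,0,0,0,0]]])

```text
clock: 6.58
position: [0.5912, 0.0544, 0.0881]
tool_rot: [3.141, -0.0, 3.125]
force: [-3.9, -1.7, 9.9]
grip_width: -0.0001
```

Solid (9.9 N). Fourth pad.

Call:
servo_tool(rows=[[[0,0,-1.0,0,0,0],[0,-2.7,0,0,0,0],[0,-2.7,0,0,0,0],[0,0,0.6,0,0,0],[0,0,0.3,0,0,0]]])

```text
clock: 7.2
position: [0.5902, 0.0006, 0.0886]
tool_rot: [3.141, -0.0, 3.124]
force: [-0.2, 0.7, 0.7]
grip_width: 0.0001
```

Call:
servo_tool(rows=[[[0,0,0.1,0,0,0],[0,0,0,0,0,0],[0,0,0,0,0,0]]])

```text
clock: 7.58
position: [0.5903, -0.0001, 0.0877]
tool_rot: [3.142, 0.0, 3.124]
force: [0.4, 0.2, 0.3]
grip_width: -0.0
```

Call:
servo_tool(rows=[[[0,0,0.1,0,0,0],[0,0,0,0,0,0],[0,0,0,0,0,0]]])

```text
clock: 7.95
position: [0.5903, -0.0004, 0.0867]
tool_rot: [3.142, 0.0, 3.124]
force: [0.5, 2.7, 3.9]
grip_width: 0.0003
```

The tip is 1.4 mm below the other pads' level at only about 3 N, so this pad gives. Pressing in.

Call:
servo_tool(rows=[[[0,0,0.1,0,0,0],[0,0,0.1,0,0,0],[0,0,0.1,0,0,0],[0,0,0.1,0,0,0],[0,0,0,0,0,0]]])

```text
clock: 8.57
position: [0.5903, -0.0004, 0.0826]
tool_rot: [3.142, 0.0, 3.124]
force: [0.5, 2.9, 4.7]
grip_width: 0.0001
```

Call:
servo_tool(rows=[[[0,0,0.08,0,0,0],[0,0,0,0,0,0],[0,0,0,0,0,0]]])

```text
clock: 8.95
position: [0.5903, -0.0004, 0.0821]
tool_rot: [3.141, 0.0, 3.124]
force: [-0.5, 3.3, 7.5]
grip_width: 0.0001
```

At the stop. I'll check the tray.

Call:
servo_tool(rows=[[[0,0,0,0,0,0],[0,0,0,0,0,0],[0,0,0,0,0,0],[0,0,0,0,0,0]]])

```text
clock: 9.45
position: [0.5903, -0.0004, 0.0821]
tool_rot: [3.142, 0.0, 3.124]
force: [-1.3, 2.1, 8.3]
grip_width: 0.0001
```

```bash
python3 - <<'E'
from h import *
w=bot.grab_frame("wrist");cv2.imwrite("pics/w2.png",w["image"][:,:,::-1])
E
```

```text
(no output)
```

View pics/w2.png

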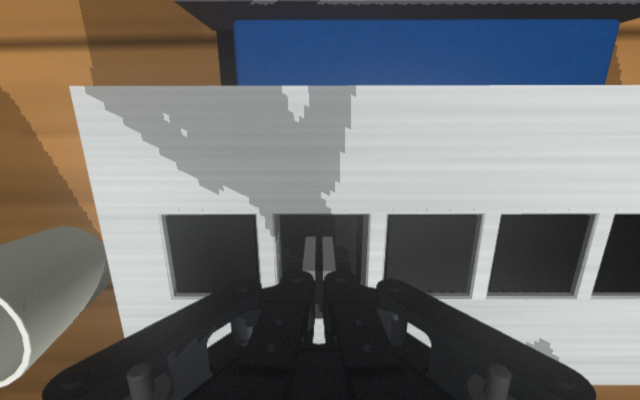

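The tray is out: its blue interior shows at v 15–85 above the case edge. Now I lift slowly and move clear.

Call:
servo_tool(rows=[[[0,0,-0.2,0,0,0],[0,0,-0.3,0,0,0],[0,0,-0.5,0,0,0],[0,0,-1.5,0,0,0],[0,0,-3,0,0,0]]])

```text
clock: 10.12
position: [0.5895, -0.0007, 0.1373]
tool_rot: [-3.141, -0.002, 3.124]
force: [0.6, -0.9, 1.0]
grip_width: 0.0001
```

Call:
servo_tool(rows=[[[0,0,-4,0,0,0],[0,0,-4,0,0,0],[2,0,-3,0,0,0],[2,0,0,0,0,0],[0,0,0,0,0,0]]])

```text
clock: 10.75
position: [0.5494, 0.0, 0.2482]
tool_rot: [3.142, 0.001, 3.124]
force: [0.2, -0.7, 0.4]
grip_width: -0.0001
```

Call:
servo_tool(rows=[[[0,0,0,0,0,0],[0,0,0,0,0,0],[0,0,0,0,0,0],[0,0,0,0,0,0]]])

```text
clock: 11.25
position: [0.5503, 0.0002, 0.2466]
tool_rot: [-3.142, -0.0, 3.124]
force: [0.0, 0.9, -0.1]
grip_width: 0.0001
```

```bash
python3 - <<'E'
from h import *
w=bot.grab_frame("wrist");cv2.imwrite("pics/w3.png",w["image"][:,:,::-1])
for n in("scene","side"):
    f=bot.grab_frame(n);cv2.imwrite(f"pics/{n}3.png",f["image"][:,:,::-1])
    o=cv2.imread(f"pics/{n}0.png")
    hsv=lambda i:cv2.cvtColor(i,cv2.COLOR_BGR2HSV)
    for k,(lo,hi) in {"orange":((5,200,180),(18,255,255)),"green":((55,180,100),(75,255,255)),"red":((0,200,120),(3,255,255))}.items():
        r=[]
        for i in(o,f["image"][:,:,::-1].copy()):
            m=cv2.inRange(hsv(i),lo,hi); r.append(np.argwhere(m).mean(0).round(1)[::-1] if m.any() else None)
        print(n,k,r)
s=bot.observe();print(s["position"],s["force"],s["clock"])
E
```

```text
scene orange [array([388.6, 268.8]), array([390.1, 269. ])]
scene green [array([461.2, 234.9]), array([459.6, 235.6])]
scene red [array([215.2, 155.9]), array([215.7, 155.6])]
side orange [None, array([315., 153.])]
side green [None, None]
side red [array([379.7, 342.6]), array([376.8, 344. ])]
[5.50265831e-01 2.76845491e-04 2.46788945e-01] [ 0.18827919  0.04693839 -0.01113979] 11.4
```

View pics/w3.png

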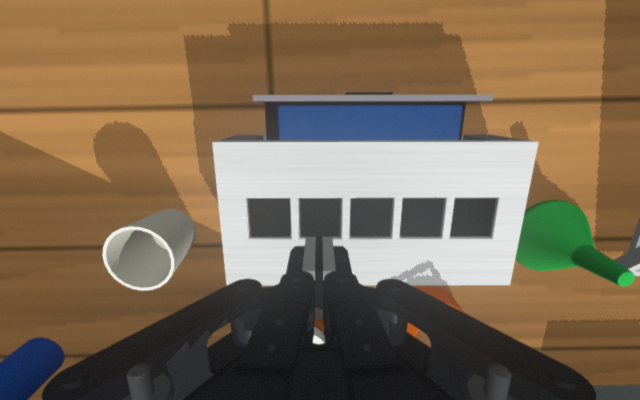

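View pics/side3.png

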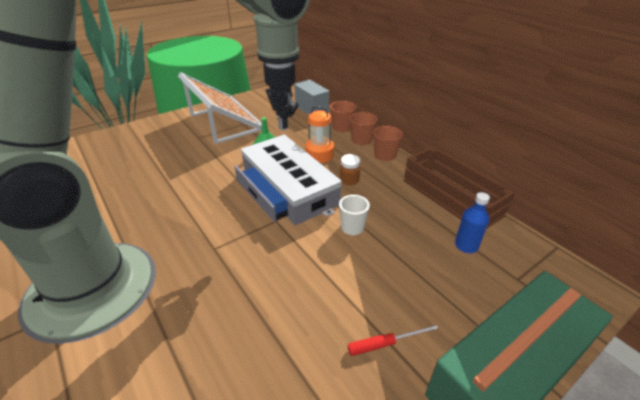

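View pics/scene3.png

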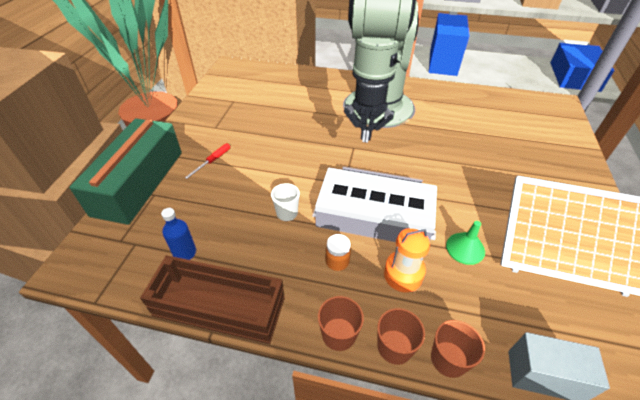

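The wrist view shows the tray out at v 95–140 and all five pads alike again at v 200–238. In the scene view the lantern (407,260), funnel (468,245), cup (286,202), jar (338,252) and screwdriver (210,160) are all where they began.

```bash
python3 -c "
from workcell import bot
print(bot.job_done())"
```

```text
the job is handed in; nothing more can be done
None
```

The catch is the fourth pad from the +y end (case y = -54 mm). I pressed it right in, the battery tray sprang out at the front, and I handed the job in at about 11.4 s.

- **Feeling the pads:** with the fingers shut, I worked from the +y end. The first three pads were solid, stopping the tip at 0.088 m with 8 to 10 N. The fourth gave at about 3–4 N and went 6 mm in to its stop, at about 8 N. I never touched the fifth.
- **Tray and release:** I saw the tray out in the wrist view while still pressing, and again in the wrist and side views afterwards. I then lifted slowly to 0.247 m and moved 4 cm towards the robot. All five pads look alike again.
- **Final state:** the force reading was about 0 N. The lantern, cup, funnel, jar and screwdriver look unmoved in the before-and-after pictures.
- **Checks that were less clear:**
  - The wrist and fixed cameras differed by up to 3 mm on the pad centres, which was harmless in a 45 mm opening.
  - A side force of about 3 N along y showed while the catch was in. I can't say whether it was contact or noise.
  - The colour-mask check for moved objects shifted by up to 3 px (screwdriver, side view) and found no lantern or funnel in some side views. For "unmoved" I relied on looking at the pictures.

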